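# Clamp a bar in the sawing jig with its indexing lever

## Robot

A 6-joint arm with a two-finger parallel gripper is mounted at the origin on a cart in front of the work surface, level with it; the furniture and walls round the work are solid. World frame = base frame: x ahead of the robot, y to its left, z up, the work surface at z = 0. Lengths are in m, angles in rad, forces in N, time in s.
With the tool pointing down it reaches from about 0.35 to 0.775 m from the base axis. Payload 5.5 kg.
Tool frame: the origin (TCP) lies on the centre line of the jaws, within the pads' length; the fingertips stand 11 mm ahead of it and the grasp point (between the pads) lies 8 mm behind it; z points along the fingers, y is the line along which they close (so a half turn about z gives the same grasp; the last joint's range is limited). The gripper opens to 85 mm and grips with 20 to 120 N. Pads are 22 mm wide; open, the fingers measure 114 mm over their backs; the gripper's body (76 mm by 85 mm) begins 54 mm behind the grasp point. The pads swing forward as they close: fully open they stand 13 mm farther back than shut.
Start: joints at [1.02, 0.313, 0.046, 1.304, 0, 1.431], TCP at [0.23, 0.527, 0.242] pointing down, gripper open.
Joint ranges: [-2.76, 2.76], [-0.86, 1.69], [-1.03, 1.26], [-2.2, 2.34], [-1.47, 1.5], [-3.14, 3.14]. Speed limits (rad/s): [2.57, 2.57, 3.14, 3.14, 3.14, 3.14].

## Interface

Orientations are given as a unit quaternion [w, x, y, z].
In Python, from cell import * gives the robot as it stands. The module is installed in compiled form; this text tells all that it offers.
- The arm moves only by the tool step_arm, never from a script. Its arguments are lists of equal length, an entry for each row: "travel": the shift along the world's x, y, z in cm, a list of three; "twist": the turn, a rotation vector about the world's x, y, z in degrees, a list of three. A call has 1 to 10 rows; each row is the pose to reach, as a shift and turn from the pose commanded when the call began; what a row does not reach only later rows make up. A row lasts 1/12 s, in which the tool goes at most 41.7 mm and 7.16 degrees, less where a joint would pass 70% of its speed; a pose out of reach is approached as far as the arm can. A call with a gripper value outside its range is refused whole. "jaw" is the gripper's target within -1 to 1 (fully open at 1, half-way at 0, shut at -1), set as the call begins (left out, the last holds). The fingers move at their own pace and stop on an object; "squeeze" is the grip in N (left out, the last holds). Time passes only in rows, so rows that repeat a pose let the fingers close. It gives the time, the measured TCP pose, the force, the opening and the grip force at its end, in the units of the state.
- sense(): the state, without advancing time (a new reading comes with each control period).
- capture(name): name is "side" or "top"; returns the picture (420x560x3 uint8, red, green, blue); there is no depth.
- camera_params(name): a dict with "mtx" (3x3 intrinsics, pixels), "position" and "orientation" of the camera in the world. Camera axes: x right, y down, z forward; pixel columns grow to the right and rows downward; lengths in m; the calibration is good to about 2 mm. A picture is of the moment at which its call begins. camera_params takes no time and is no camera call.
- job_done(): hands the job in; it is judged then, once.
The state is a dict: "t": time; "joints": joint angles; "joint_velocities": joint speeds; "joint_torque": joint torques, N m; "tcp_pos": TCP position; "ee_rot": TCP orientation; "wrist_force": force on the tool from outside, world axes, zero at the start; "ft_torque": the same for the moment, N m; "grip_width": finger opening in m; "finger_force": force on a finger pad.
Only numpy, scipy, OpenCV 4.12 (cv2) and the standard library are available. Lean on these libraries where they do the work, as an engineer would, in place of code of your own. Each camera call takes 0.05 s, during which the arm holds its last target. There are 200 camera calls.

## Task

Slide the wooden bar along the channel of the sawing jig until its far end butts against the length stop, then clamp it there with the hold-down screw. The screw's lever cannot go right round between the saw guide and the backboard, so tighten it clockwise in short swings, lifting the lever off its teeth to swing it back, until it is about half as hard again to turn as it was with the foot free; twice as hard would dent the bar. Leave the tape roll, the mallet, the saw and the small offcut where they lie.

Things in the scene. Friction and masses are not known exactly. Their poses are not given: they have to be found in the camera images.
- jig: wooden sawing jig fixed to the bench, base board 124 x 245 x 18 mm. Origin on the bench under the axis of the upright clamp screw; z up, y along the channel (33 mm wide, floor 18 mm up) towards the stop. A steel arm from the backboard (y -17 to +17, x -38 to +40 mm, top 77 mm up) carries the screw
- stop_face (a point): middle of the length stop's face at the +y end of the channel, at jig y +118 mm, 28 mm above the bench
- guide (a point): top of the near pair of saw guide posts (145 mm tall, jig y +52 to +82, x -44 to -18 mm; a like pair stands at x +17 to +43). With the backboard (135 mm tall, front face at jig x +40, y -100 to +90 mm) they stop the lever from going round
- bar: straight wooden bar 30 mm wide, 250 long, 20 high, about 0.25 kg, lying in the channel, free to slide; origin at the centre of its underside, y along it towards the stop. Starts 25 to 55 mm short of the stop; it slides at 1 to 2 N
- bar_end (a point): centre of the bar's near end face, 28 mm above the bench; this end sticks out past the jig's -y end over the bare bench, so it can be pushed there. With the bar home it lies at jig y -132 mm
- spindle: clamp spindle with a round steel swivel foot, 25 mm across, below; origin on the screw axis, does not turn. The lever's screw sends it down 10 mm a turn clockwise seen from above; it stays where left. The foot is set 2.7 to 6.2 mm above the bar, differently each time and not to be read off the spindle: 95 to 225 degrees of turn to meet it, then 13 to 40 more to be firm
- lever_hub (a point): centre of the lever's black round hub (37 mm across) on the screw axis. A spring of 4 to 6 N holds it down on a crown of 12 teeth (5 mm high) on the screw, which it turns with 9 degrees of play. Lifted 6 to 9 mm (10 is its stop) it swings freely; it drops back in every 30 degrees
- lever_grip (a point): where to grip: middle of the lever's flat-sided level arm (12 mm wide, 13 high, flat 20 mm either way), 76 mm from the screw axis, about 114 mm up; the arm points along the point's -y. Starts between jig -y and 40 degrees clockwise of it; fingers included it can swing from there to 15 degrees past jig -x. Turning takes 4 N here (0.32 N m) with the foot free, 6 to 7 N when firm; 8.1 N dents
- mallet: small wooden mallet lying down, 250 x 168 x 62 mm over all, a bystander; origin at the centre of its underside
- back_saw: hand saw lying flat behind the jig, 344 mm long, a bystander; origin at the centre of its underside
- offcut: small sawn wooden block 27 x 22 x 21 mm, a bystander; origin at the centre of its underside
- tape: roll of brown tape lying flat, 104 x 102 x 25 mm, a bystander; origin at the centre of its underside

How it is judged:
On the way, in this order (a step that is already met when the one before it is completed fails the run):
1. the bar stands home against the length stop (gap under 2.5 mm), not yet clamped (y of bar_end in the frame of jig above -0.1345 m and contact force between spindle and bar below 5 N), for 0.2 s.
2. the foot bears on the bar (contact force between spindle and bar above 15 N), for 0.2 s.
At the end, for the whole second after the job is handed in: Bar home against the stop (gap under 2.5 mm) and at rest, the foot pressing on it with 60 to 190 N (y of bar_end in the frame of jig above -0.1345 m and contact force between spindle and bar between 60 and 190 N and linear speed of bar below 0.02 m/s); the robot touches nothing.
It fails at once if the screw is overtightened and the foot dents the bar (over 190 N between foot and bar) (contact force between spindle and bar above 190 N).
It fails at once if a bystander is shifted by more than 30 mm (distance of any of tape, mallet, back_saw, offcut from where it was at the start of the episode above 0.03 m).
It also fails if it takes over 72 s, if anything falls off the work surface, if the arm or the gripper's body presses on something with over 40 N, if the wrist force passes 120 N, or if a joint passes its speed limit or range.

## Working session

There is one attempt and no reset: what is moved stays moved. The work goes in short steps, Python scripts to look and compute and a tool call to move; the robot and the scene stay as the last step left them, time stands still between calls to the robot, and variables do not carry over. Pictures are saved under pics/ and viewed, at most 10 in all, crops included, and the job is handed in when it is done.

Besides the shell and the picture viewer there is one more tool, called after ">>>" in YAML: its name, and indented under it one key for each argument. step_arm: Moves the arm, as the interface text tells. Its arguments: {"type":"object","properties":{"travel":{"type":"array"},"twist":{"type":"array"},"jaw":{"type":"number"},"squeeze":{"type":"number"}},"required":["travel","twist"]}

```bash
mkdir -p pics; python3 - <<'E'
from cell import *
import cv2
s=sense()
for k in("t","tcp_pos","ee_rot","wrist_force","grip_width"):print(k,s[k])
for n in("side","top"):
    cv2.imwrite(f"pics/{n}0.png",capture(n)[:,:,::-1]); print(camera_params(n))
E
```

```text
t 0.0
tcp_pos [0.22937143 0.52672142 0.24139391]
ee_rot [-2.97688616e-04  2.03946549e-01  9.78981577e-01 -8.87529052e-04]
wrist_force [-0.22593424  0.15469371  0.34445831]
grip_width 0.08533127199297873
{'mtx': array([[469.39536698,   0.        , 281.63944533],
       [  0.        , 469.39536698, 212.58602798],
       [  0.        ,   0.        ,   1.        ]]), 'position': array([ 0.33183856, -1.34851122,  0.56013217]), 'orientation': array([-0.57496328,  0.8131358 , -0.07683184,  0.04821058])}
{'mtx': array([[398.83557872,   0.        , 281.06653244],
       [  0.        , 398.83557872, 210.43053549],
       [  0.        ,   0.        ,   1.        ]]), 'position': array([ 0.34484539, -0.1169534 ,  1.04404749]), 'orientation': array([-0.08445418,  0.70779028, -0.69669313,  0.08074091])}
```

View pics/top0.png

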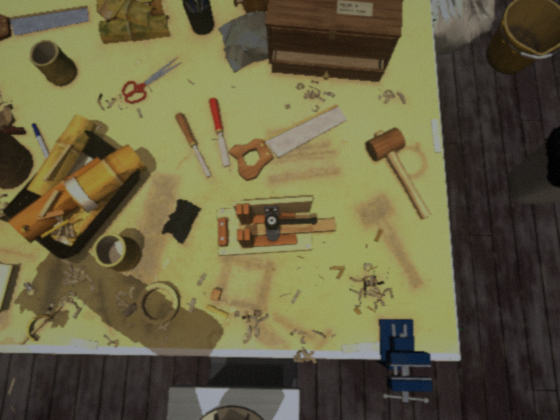

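View pics/side0.png

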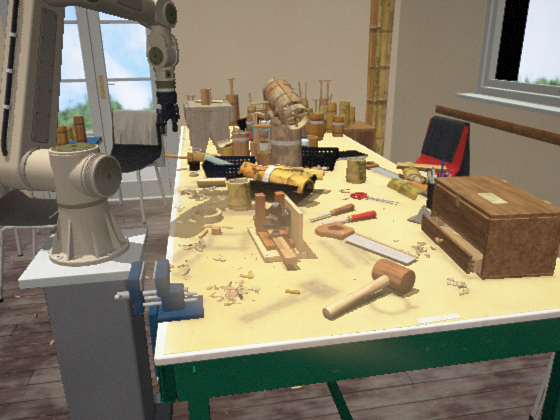

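The top view shows the jig at about (267,225) with its stop on the left (world +y), the bar end at about (336,226) and the lever pointing right. The mallet is at (400,165), saw at (290,140), offcut at (216,294) and tape at (160,300). The side view shows the jig at about (278,230).

```bash
python3 - <<'E'
import cv2,numpy as np
a=cv2.resize(cv2.imread("pics/top0.png")[185:265,205:345],None,fx=5.7,fy=5.7,interpolation=cv2.INTER_CUBIC)
cv2.imwrite("pics/topc.png",a)
b=cv2.resize(cv2.imread("pics/side0.png")[180:275,230:325],None,fx=6.3,fy=6.3,interpolation=cv2.INTER_CUBIC)
cv2.imwrite("pics/sidec.png",b)
E
cat > h.py <<'E'
import numpy as np
from scipy.spatial.transform import Rotation as R
from cell import *
P={n:camera_params(n) for n in("side","top")}
def rot(q): return R.from_quat([q[1],q[2],q[3],q[0]]).as_matrix()
def ray(n,u,v):
    p=P[n]; d=rot(p["orientation"])@np.linalg.inv(p["mtx"])@[u,v,1]; return np.array(p["position"]),d
def onz(n,u,v,z):
    o,d=ray(n,u,v); return o+d*(z-o[2])/d[2]
def proj(n,X):
    p=P[n]; c=rot(p["orientation"]).T@(np.array(X)-p["position"]); q=p["mtx"]@c; return q[:2]/q[2]
E
```

```text
(no output)
```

View pics/topc.png

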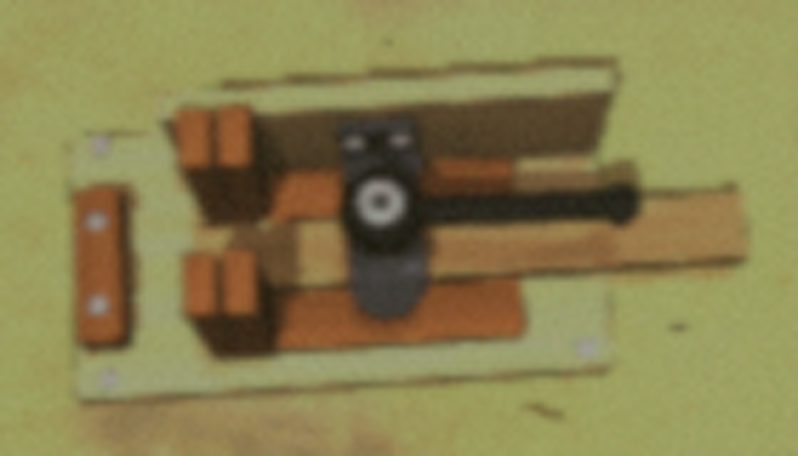

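View pics/sidec.png

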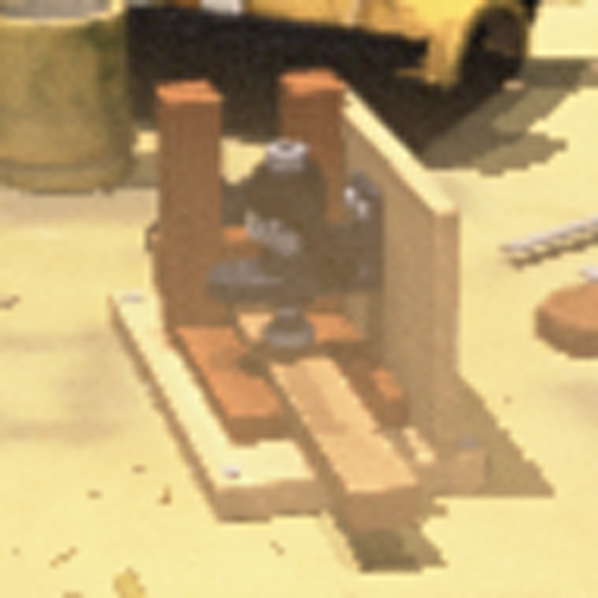

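Top crop: hub at (381,203), lever tip at (622,203), bar end corners at (738,190) and (745,260), base near edge from (80,400) to (607,370), stop face at x≈130. Side crop: spindle top at (288,148), bar end at about (380,500).

```bash
cat > a.py <<'E'
from h import *
f=lambda x,y:((x+.5)/5.7-.5+205,(y+.5)/5.7-.5+185)
g=lambda x,y:((x+.5)/6.3-.5+230,(y+.5)/6.3-.5+180)
def T(x,y,z): return onz("top",*f(x,y),z)
for nm,x,y,z in [("nearL",80,398,.018),("nearR",607,366,.018),("farL",75,140,.018),("stopTopNear",128,343,.04),("stopTopFar",126,186,.04),("barE far",738,190,.038),("barE near",745,260,.038),
 ("hub@.12",381,203,.12),("hub@.135",381,203,.135),("levtip",622,203,.114),("lev mid",520,207,.114),("backtopR",617,63,.135),("backtopRfront",604,93,.135),("backtopL",165,122,.135),("postnear R-near",257,312,.145),("postfar R-far",250,105,.145),("postnear L-near",190,315,.145),("arm tip",387,318,.077)]:
    print(nm,T(x,y,z).round(4))
# two-view hub top
o1,d1=ray("top",*f(381,203)); o2,d2=ray("side",*g(288,148))
A=np.c_[d1,-d2]; t=np.linalg.lstsq(A,o2-o1,rcond=None)[0]; print("hubtop",o1+d1*t[0],o2+d2*t[1])
print("side barend", onz("side",*g(347,493),.038), onz("side",*g(422,480),.038))
E
python3 a.py
```

```text
nearL [0.4705 0.0496 0.018 ]
nearR [ 0.4888 -0.1887  0.018 ]
farL [0.5904 0.0582 0.018 ]
stopTopNear [0.4926 0.0259 0.04  ]
stopTopFar [0.5641 0.0302 0.04  ]
barE far [ 0.567  -0.2467  0.038 ]
barE near [ 0.5348 -0.2494  0.038 ]
hub@.12 [ 0.5411 -0.0878  0.12  ]
hub@.135 [ 0.5379 -0.0883  0.135 ]
levtip [ 0.5439 -0.1884  0.114 ]
lev mid [ 0.5415 -0.1458  0.114 ]
backtopR [ 0.5987 -0.1849  0.135 ]
backtopRfront [ 0.5858 -0.1795  0.135 ]
backtopL [0.5706 0.0015 0.135 ]
postnear R-near [ 0.4905 -0.04    0.145 ]
postfar R-far [ 0.5758 -0.0342  0.145 ]
postnear L-near [ 0.4888 -0.0133  0.145 ]
arm tip [ 0.4998 -0.0901  0.077 ]
hubtop [ 0.53768319 -0.08832717  0.13598394] [ 0.5401478  -0.08856114  0.13649995]
side barend [ 0.53619763 -0.24927143  0.038     ] [ 0.56938569 -0.24300653  0.038     ]
```

>>> step_arm:
  travel:
    - [1.4,-3.6,0]
    - [2.8,-7.2,0]
    - [4.2,-10.8,0]
    - [5.6,-14.4,0]
    - [7,-18,0]
    - [8.4,-21.6,0]
    - [9.8,-25.2,0]
    - [11.2,-28.8,0]
    - [12.6,-32.4,0]
    - [14,-36,0]
  twist:
    - [0,0,-6.2]
    - [0,0,-12.4]
    - [0,0,-18.6]
    - [0,0,-24.8]
    - [0,0,-31]
    - [0,0,-37.2]
    - [0,0,-43.4]
    - [0,0,-49.6]
    - [0,0,-55.8]
    - [0,0,-62]
  jaw: -1

```text
t: 0.93
tcp_pos: [0.3696, 0.1654, 0.2422]
ee_rot: [-0.0, 0.681, 0.732, -0.0]
wrist_force: [1.8, -0.1, -0.8]
grip_width: 0.0
finger_force: 0.0
```

>>> step_arm:
  travel:
    - [1.8,-3.5,0]
    - [3.6,-7,0]
    - [5.4,-10.5,0]
    - [7.2,-14,0]
    - [9,-17.5,0]
    - [10.8,-21,0]
    - [12.6,-24.5,0]
    - [14.4,-28,0]
    - [16.2,-31.5,0]
    - [18,-35,0]
  twist:
    - [0,0,0]
    - [0,0,0]
    - [0,0,0]
    - [0,0,0]
    - [0,0,0]
    - [0,0,0]
    - [0,0,0]
    - [0,0,0]
    - [0,0,0]
    - [0,0,0]

```text
t: 1.77
tcp_pos: [0.5499, -0.1847, 0.2418]
ee_rot: [-0.0, 0.679, 0.734, -0.0]
wrist_force: [1.1, 0.5, -0.5]
grip_width: 0.0002
finger_force: 0.0
```

>>> step_arm:
  travel:
    - [0.1,-3,0]
    - [0.2,-6,0]
    - [0.3,-9,0]
    - [0.3,-12,0]
    - [0.3,-12,-2]
    - [0.3,-12,-4]
    - [0.3,-12,-4]
    - [0.3,-12,-4]
  twist:
    - [6,0.5,0]
    - [12,0.9,0]
    - [18,1.4,0]
    - [24,1.9,0]
    - [29.9,2.3,0]
    - [29.9,2.3,0]
    - [29.9,2.3,0]
    - [29.9,2.3,0]

```text
t: 2.43
tcp_pos: [0.5519, -0.3026, 0.2004]
ee_rot: [-0.192, 0.656, 0.708, 0.176]
wrist_force: [0.7, 1.5, 0.6]
grip_width: -0.0001
finger_force: 0.0
```

```bash
cat >> h.py <<'E'
J=np.array([.5385,-.0885]);W=np.radians(4.4)
def jig(p):
    c,s=np.cos(W),np.sin(W);d=np.array(p)[:2]-J;return np.array([c*d[0]+s*d[1],-s*d[0]+c*d[1]])
def st():
    s=sense();m=rot(s["ee_rot"]);p=np.array(s["tcp_pos"]);F=np.array(s["wrist_force"]);M=np.array(s["ft_torque"])
    d=p[:2]-J
    print("t",round(s["t"],2),"p",p.round(4),"jig",(1e3*jig(p)).round(1),"yaz",round(np.degrees(np.arctan2(m[1,1],m[0,1])),2),"z",m[:,2].round(3),"F",F.round(2),"M",M.round(3),
     "Tz",round(M[2]+d[0]*F[1]-d[1]*F[0],3),"w",round(s["grip_width"],4),"ff",s["finger_force"],"q",np.round(s["joints"],2))
E
python3 -c "
from h import *;st()"
```

```text
t 2.43 p [ 0.5519 -0.3026  0.2004] jig [  -3.  -214.5] yaz 4.41 z [-0.041  0.501 -0.864] F [0.69 1.45 0.62] M [-0.46  -0.073 -0.003] Tz 0.165 w -0.0001 ff 0.0 q [-0.78  0.77  0.56  1.79  0.33  0.64]
```

>>> step_arm:
  travel:
    - [0.2,0,-4]
    - [0.3,0,-8]
    - [0.3,0,-12]
    - [0.3,0,-15]
    - [0.3,0,-16.8]
    - [0.2,1.2,-16.8]
    - [0.1,2.4,-16.8]
    - [0,3.4,-16.8]
    - [0,3.9,-16.8]
    - [0,4.3,-16.8]
  twist:
    - [0,0,0]
    - [0,0,0]
    - [0,0,0]
    - [0,0,0]
    - [0,0,0]
    - [0,0,0]
    - [0,0,0]
    - [0,0,0]
    - [0,0,0]
    - [0,0,0]

```text
t: 3.27
tcp_pos: [0.5544, -0.2596, 0.0379]
ee_rot: [-0.187, 0.655, 0.711, 0.175]
wrist_force: [-0.1, -4.1, 3.0]
grip_width: 0.0001
finger_force: 2.0
```

>>> step_arm:
  travel:
    - [0,0.3,0]
    - [0,0.6,0]
    - [-0.1,0.9,0]
    - [-0.1,1.2,0]
    - [-0.1,1.5,0]
    - [-0.1,1.7,0]
    - [-0.1,1.9,0]
    - [-0.2,2.0,0]
  twist:
    - [0,0,0]
    - [0,0,0]
    - [0,0,0]
    - [0,0,0]
    - [0,0,0]
    - [0,0,0]
    - [0,0,0]
    - [0,0,0]

```text
t: 3.93
tcp_pos: [0.5507, -0.2395, 0.0341]
ee_rot: [-0.19, 0.656, 0.709, 0.176]
wrist_force: [1.0, -3.1, 2.6]
grip_width: 0.0001
finger_force: 1.7
```

```bash
python3 -c "
from h import *;st()"
```

```text
t 3.93 p [ 0.5507 -0.2395  0.0341] jig [   0.6 -151.5] yaz 4.45 z [-0.038  0.499 -0.866] F [ 1.03 -3.08  2.56] M [-0.766 -0.196 -0.129] Tz -0.012 w 0.0001 ff 1.7032078513875604 q [-0.72  0.77  0.16  1.35  0.36  0.7 ]
```

>>> step_arm:
  travel:
    - [0,0.1,0]
    - [0,0.2,0]
    - [0,0.3,0]
    - [0,0.4,0]
  twist:
    - [0,0,0]
    - [0,0,0]
    - [0,0,0]
    - [0,0,0]

```text
t: 4.27
tcp_pos: [0.5505, -0.2357, 0.0341]
ee_rot: [-0.19, 0.656, 0.709, 0.176]
wrist_force: [-0.1, -2.9, 2.3]
grip_width: -0.0003
finger_force: 1.6
```

>>> step_arm:
  travel:
    - [0,0.1,0]
    - [0,0.2,0]
  twist:
    - [0,0,0]
    - [0,0,0]

```text
t: 4.43
tcp_pos: [0.5505, -0.2336, 0.0342]
ee_rot: [-0.19, 0.656, 0.709, 0.176]
wrist_force: [0.4, -3.1, 2.3]
grip_width: -0.0002
finger_force: 1.4
```

>>> step_arm:
  travel:
    - [0,0.1,0]
    - [0,0.1,0]
  twist:
    - [0,0,0]
    - [0,0,0]

```text
t: 4.6
tcp_pos: [0.5505, -0.2323, 0.0342]
ee_rot: [-0.19, 0.656, 0.709, 0.176]
wrist_force: [0.3, -2.1, 1.7]
grip_width: -0.0003
finger_force: 1.0
```

>>> step_arm:
  travel:
    - [0,0.1,0]
    - [0,0.2,0]
  twist:
    - [0,0,0]
    - [0,0,0]

```text
t: 4.77
tcp_pos: [0.5507, -0.2318, 0.0342]
ee_rot: [-0.189, 0.656, 0.709, 0.175]
wrist_force: [-0.8, -8.5, 2.5]
grip_width: 0.0005
finger_force: 4.1
```

>>> step_arm:
  travel:
    - [0,0.1,0]
    - [0,0.2,0]
  twist:
    - [0,0,0]
    - [0,0,0]

```text
t: 4.93
tcp_pos: [0.5511, -0.2316, 0.0343]
ee_rot: [-0.187, 0.656, 0.71, 0.174]
wrist_force: [-0.8, -13.3, 2.5]
grip_width: -0.0002
finger_force: 6.4
```

>>> step_arm:
  travel:
    - [0,0.1,0]
    - [0,0.1,0]
  twist:
    - [0,0,0]
    - [0,0,0]

```text
t: 5.1
tcp_pos: [0.5517, -0.2316, 0.0343]
ee_rot: [-0.186, 0.657, 0.71, 0.174]
wrist_force: [0.5, -12.2, 1.3]
grip_width: -0.0001
finger_force: 6.2
```

>>> step_arm:
  travel:
    - [0.1,-2,0]
    - [0.2,-4.5,0]
    - [0.2,-5,4]
    - [0.2,-5,8]
    - [0.2,-5,12]
    - [0.2,-5,16]
    - [0.2,-5,17]
    - [0.2,-5,17]
  twist:
    - [0,0,0]
    - [0,0,0]
    - [0,0,0]
    - [0,0,0]
    - [0,0,0]
    - [0,0,0]
    - [0,0,0]
    - [0,0,0]
  jaw: -0.3

```text
t: 5.77
tcp_pos: [0.5537, -0.2781, 0.2082]
ee_rot: [-0.187, 0.656, 0.71, 0.176]
wrist_force: [0.5, -0.7, -1.1]
grip_width: 0.0302
finger_force: 0.0
```

>>> step_arm:
  travel:
    - [0,0,0]
    - [0,0,0]
    - [0,0,0]
    - [0,0,0]
    - [0,0,0]
    - [0,0,0]
  twist:
    - [-6,-0.5,0]
    - [-12,-0.9,0]
    - [-18,-1.4,0]
    - [-24,-1.9,0]
    - [-29.9,-2.3,0]
    - [-29.9,-2.3,0]

```text
t: 6.27
tcp_pos: [0.5514, -0.2733, 0.2033]
ee_rot: [-0.0, 0.677, 0.736, -0.001]
wrist_force: [-0.4, 1.2, 0.2]
grip_width: 0.0295
finger_force: 0.0
```

```bash
python3 - <<'E'
from h import *;st()
import cv2
im=capture("top")[:,:,::-1]
cv2.imwrite("pics/topd.png",cv2.resize(im[185:265,205:345],None,fx=5.7,fy=5.7,interpolation=cv2.INTER_CUBIC))
E
```

```text
t 6.27 p [ 0.5514 -0.2733  0.2033] jig [  -1.3 -185.2] yaz 4.72 z [-0.001 -0.001 -1.   ] F [-0.43  1.21  0.2 ] M [0.074 0.033 0.03 ] Tz -0.033 w 0.0295 ff 0.0 q [-0.59  0.41  0.08  1.25 -0.    0.9 ]
```

View pics/topd.png

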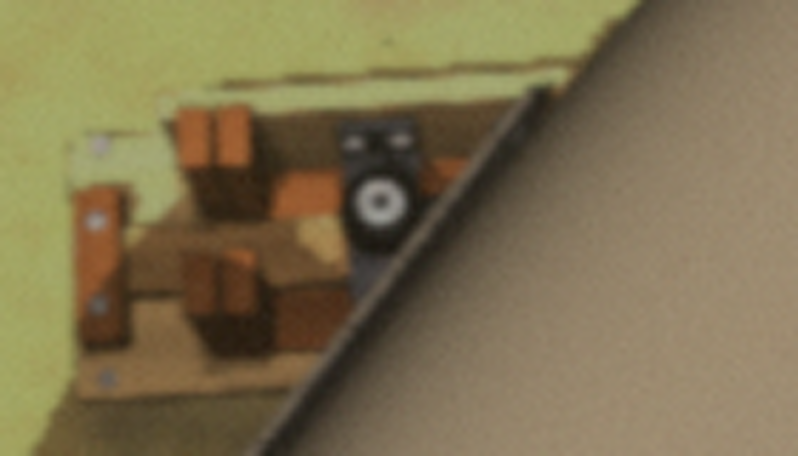

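The arm hides the right part, but the bar now reaches the stop at about (130,265), so it is home.

>>> step_arm:
  travel:
    - [-0.2,3.5,0]
    - [-0.5,7,0]
    - [-0.9,10.5,0]
    - [-0.9,10.5,-3]
    - [-0.9,10.5,-6]
    - [-0.9,10.5,-8.5]
    - [-0.9,10.5,-9.7]
    - [-0.9,10.5,-9.7]
  twist:
    - [0,0,-0.5]
    - [0,0,-1]
    - [0,0,-1.5]
    - [0,0,-1.5]
    - [0,0,-1.5]
    - [0,0,-1.5]
    - [0,0,-1.5]
    - [0,0,-1.5]

```text
t: 6.98
tcp_pos: [0.5408, -0.172, 0.1023]
ee_rot: [-0.005, 0.689, 0.725, -0.001]
wrist_force: [-1.2, 0.7, -0.1]
grip_width: 0.0305
finger_force: 0.0
```

```bash
python3 - <<'E'
from h import *;st()
import cv2
im=capture("side")[:,:,::-1]
cv2.imwrite("pics/sidee.png",cv2.resize(im[160:270,220:330],None,fx=5.3,fy=5.3,interpolation=cv2.INTER_CUBIC))
E
```

```text
t 6.98 p [ 0.5408 -0.172   0.1023] jig [ -4.1 -83.4] yaz 2.92 z [-0.009  0.006 -1.   ] F [-1.15  0.67 -0.15] M [-0.023  0.056 -0.01 ] Tz -0.105 w 0.0305 ff 0.0 q [-0.45  0.39 -0.2   0.99  0.    1.07]
```

View pics/sidee.png

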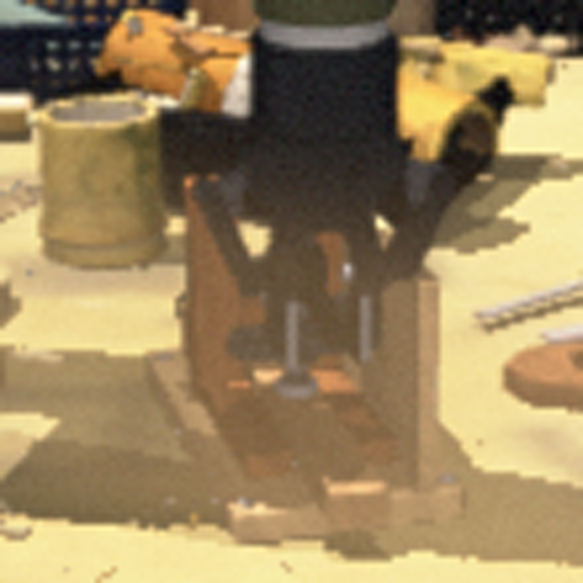

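The lever lies between the open fingers at about (310,290) in this crop; the right finger's link is close to, but clear of, the backboard at about (425,270).

>>> step_arm:
  travel:
    - [0,0,0]
    - [0,0,0]
    - [0,0,0]
    - [0,0,0]
    - [0,0,0]
    - [0,0,0]
  twist:
    - [0,0,0]
    - [0,0,0]
    - [0,0,0]
    - [0,0,0]
    - [0,0,0]
    - [0,0,0]
  jaw: -1
  squeeze: 40

```text
t: 7.53
tcp_pos: [0.5439, -0.1731, 0.1078]
ee_rot: [0.001, 0.689, 0.725, 0.0]
wrist_force: [-0.2, -1.9, -3.3]
grip_width: 0.013
finger_force: 36.5
```

```bash
python3 -c "
from h import *;st()"
```

```text
t 7.53 p [ 0.5439 -0.1731  0.1078] jig [ -1.1 -84.8] yaz 2.96 z [ 0.001 -0.001 -1.   ] F [-0.17 -1.92 -3.33] M [-0.171 -0.056 -0.012] Tz -0.037 w 0.013 ff 36.450676918029785 q [-0.45  0.38 -0.2   0.99 -0.    1.07]
```

```bash
cat > arc.py <<'E'
import sys,numpy as np
from h import W
def arc(phi0,phis,r=8.48,dz=0):
    A=lambda f:(-np.pi/2+W-np.radians(f))
    for f in phis:
        print([round(float(r*(np.cos(A(f))-np.cos(A(phi0)))),1),round(float(r*(np.sin(A(f))-np.sin(A(phi0)))),1),dz],[0,0,float(phi0-f)])
E
python3 - <<'E'
from arc import arc
arc(1,range(7,62,6)); print(); arc(61,range(66,92,5))
E
```

```text
[-0.9, -0.0, 0] [0, 0, -6.0]
[-1.8, 0.1, 0] [0, 0, -12.0]
[-2.6, 0.3, 0] [0, 0, -18.0]
[-3.5, 0.5, 0] [0, 0, -24.0]
[-4.3, 0.9, 0] [0, 0, -30.0]
[-5.1, 1.3, 0] [0, 0, -36.0]
[-5.8, 1.8, 0] [0, 0, -42.0]
[-6.5, 2.4, 0] [0, 0, -48.0]
[-7.1, 3.1, 0] [0, 0, -54.0]
[-7.6, 3.8, 0] [0, 0, -60.0]

[-0.4, 0.6, 0] [0, 0, -5.0]
[-0.7, 1.3, 0] [0, 0, -10.0]
[-1.0, 2.0, 0] [0, 0, -15.0]
[-1.2, 2.7, 0] [0, 0, -20.0]
[-1.3, 3.4, 0] [0, 0, -25.0]
[-1.4, 4.2, 0] [0, 0, -30.0]
```

>>> step_arm:
  travel:
    - [-0.9,0,0]
    - [-1.8,0.1,0]
    - [-2.6,0.3,0]
    - [-3.5,0.5,0]
    - [-4.3,0.9,0]
    - [-5.1,1.3,0]
    - [-5.8,1.8,0]
    - [-6.5,2.4,0]
    - [-7.1,3.1,0]
    - [-7.6,3.8,0]
  twist:
    - [0,0,-6]
    - [0,0,-12]
    - [0,0,-18]
    - [0,0,-24]
    - [0,0,-30]
    - [0,0,-36]
    - [0,0,-42]
    - [0,0,-48]
    - [0,0,-54]
    - [0,0,-60]

```text
t: 8.37
tcp_pos: [0.4675, -0.1344, 0.1067]
ee_rot: [-0.0, 0.96, 0.281, 0.0]
wrist_force: [4.2, -0.6, -13.0]
grip_width: 0.013
finger_force: 37.5
```

```bash
python3 -c "
from h import *;st()"
```

```text
t 8.37 p [ 0.4675 -0.1344  0.1067] jig [-74.3 -40.3] yaz -57.32 z [ 0.001  0.    -1.   ] F [  4.21  -0.6  -12.96] M [-0.006 -0.909  0.081] Tz 0.316 w 0.013 ff 37.450663447380066 q [-0.45  0.23 -0.41  0.93  0.    2.13]
```

>>> step_arm:
  travel:
    - [-0.4,0.6,-0.1]
    - [-0.7,1.3,-0.2]
    - [-1.0,2.0,-0.2]
    - [-1.2,2.7,-0.2]
    - [-1.3,3.4,-0.2]
    - [-1.4,4.2,-0.2]
  twist:
    - [0,0,-5]
    - [0,0,-10]
    - [0,0,-15]
    - [0,0,-20]
    - [0,0,-25]
    - [0,0,-30]

```text
t: 8.87
tcp_pos: [0.4535, -0.0931, 0.1055]
ee_rot: [0.001, 1.0, 0.024, 0.0]
wrist_force: [0.8, -4.0, -6.3]
grip_width: 0.0127
finger_force: 37.1
```

```bash
python3 -c "
from h import *;st()"; python3 - <<'E'
from arc import arc
arc(91,[87,81,75,69,63,57,51,45,39]);print(); arc(39,[33,27,21,15,9,3,1,-3])
E
```

```text
t 8.87 p [ 0.4535 -0.0931  0.1055] jig [-85.1   2. ] yaz -87.29 z [ 0.    -0.002 -1.   ] F [ 0.76 -4.02 -6.27] M [-0.467 -0.327  0.082] Tz 0.426 w 0.0127 ff 37.14632749557495 q [-0.38  0.19 -0.47  0.91 -0.    2.72]
[0.1, -0.6, 0] [0, 0, 4.0]
[0.2, -1.5, 0] [0, 0, 10.0]
[0.5, -2.3, 0] [0, 0, 16.0]
[0.8, -3.1, 0] [0, 0, 22.0]
[1.2, -3.9, 0] [0, 0, 28.0]
[1.7, -4.6, 0] [0, 0, 34.0]
[2.3, -5.3, 0] [0, 0, 40.0]
[2.9, -5.9, 0] [0, 0, 46.0]
[3.6, -6.5, 0] [0, 0, 52.0]

[0.8, -0.5, 0] [0, 0, 6.0]
[1.6, -0.8, 0] [0, 0, 12.0]
[2.4, -1.1, 0] [0, 0, 18.0]
[3.3, -1.4, 0] [0, 0, 24.0]
[4.1, -1.5, 0] [0, 0, 30.0]
[5.0, -1.5, 0] [0, 0, 36.0]
[5.3, -1.5, 0] [0, 0, 38.0]
[5.9, -1.4, 0] [0, 0, 42.0]
```

>>> step_arm:
  travel:
    - [0.1,-0.6,0]
    - [0.1,-0.6,0.4]
    - [0.1,-0.6,0.75]
    - [0.2,-1.5,0.75]
    - [0.5,-2.3,0.75]
    - [0.8,-3.1,0.75]
    - [1.2,-3.9,0.75]
    - [1.7,-4.6,0.75]
    - [2.3,-5.3,0.75]
    - [2.9,-5.9,0.75]
  twist:
    - [0,0,4]
    - [0,0,4]
    - [0,0,4]
    - [0,0,10]
    - [0,0,16]
    - [0,0,22]
    - [0,0,28]
    - [0,0,34]
    - [0,0,40]
    - [0,0,46]

```text
t: 9.7
tcp_pos: [0.4829, -0.152, 0.1131]
ee_rot: [-0.0, 0.909, 0.416, 0.0]
wrist_force: [1.5, 1.8, -6.4]
grip_width: 0.0128
finger_force: 37.4
```

```bash
python3 -c "
from h import *;st()"; python3 - <<'E'
from arc import arc
arc(45,[39,33,27,21,15,9,3,-3]);print(); arc(-3,range(2,48,5)); print();arc(47,range(51,88,4))
E
```

```text
t 9.7 p [ 0.4829 -0.152   0.1131] jig [-60.3 -59.1] yaz -40.84 z [ 0.     0.001 -1.   ] F [ 1.54  1.81 -6.36] M [ 0.267 -0.303 -0.052] Tz -0.055 w 0.0128 ff 37.394657135009766 q [-0.46  0.26 -0.36  0.95  0.    1.82]
[0.7, -0.5, 0] [0, 0, 6.0]
[1.5, -1.0, 0] [0, 0, 12.0]
[2.3, -1.4, 0] [0, 0, 18.0]
[3.1, -1.7, 0] [0, 0, 24.0]
[4.0, -1.9, 0] [0, 0, 30.0]
[4.8, -2.0, 0] [0, 0, 36.0]
[5.7, -2.0, 0] [0, 0, 42.0]
[6.6, -2.0, 0] [0, 0, 48.0]

[-0.7, -0.1, 0] [0, 0, -5.0]
[-1.5, -0.1, 0] [0, 0, -10.0]
[-2.2, 0.0, 0] [0, 0, -15.0]
[-2.9, 0.1, 0] [0, 0, -20.0]
[-3.7, 0.3, 0] [0, 0, -25.0]
[-4.4, 0.6, 0] [0, 0, -30.0]
[-5.0, 0.9, 0] [0, 0, -35.0]
[-5.7, 1.3, 0] [0, 0, -40.0]
[-6.3, 1.7, 0] [0, 0, -45.0]
[-6.8, 2.2, 0] [0, 0, -50.0]

[-0.4, 0.4, 0] [0, 0, -4.0]
[-0.8, 0.9, 0] [0, 0, -8.0]
[-1.2, 1.3, 0] [0, 0, -12.0]
[-1.5, 1.8, 0] [0, 0, -16.0]
[-1.8, 2.3, 0] [0, 0, -20.0]
[-2.0, 2.9, 0] [0, 0, -24.0]
[-2.3, 3.4, 0] [0, 0, -28.0]
[-2.4, 4.0, 0] [0, 0, -32.0]
[-2.6, 4.6, 0] [0, 0, -36.0]
[-2.7, 5.1, 0] [0, 0, -40.0]
```

>>> step_arm:
  travel:
    - [0.7,-0.5,0]
    - [1.5,-1.0,0]
    - [2.3,-1.4,0]
    - [3.1,-1.7,0]
    - [4.0,-1.9,0]
    - [4.8,-2.0,0]
    - [5.7,-2.0,0]
    - [6.6,-2.0,0]
    - [6.6,-2.0,-0.4]
    - [6.6,-2.0,-0.75]
  twist:
    - [0,0,6]
    - [0,0,12]
    - [0,0,18]
    - [0,0,24]
    - [0,0,30]
    - [0,0,36]
    - [0,0,42]
    - [0,0,48]
    - [0,0,48]
    - [0,0,48]

```text
t: 10.53
tcp_pos: [0.549, -0.1725, 0.1053]
ee_rot: [0.001, 0.664, 0.747, -0.0]
wrist_force: [-0.1, -6.8, 1.4]
grip_width: 0.013
finger_force: 36.0
```

>>> step_arm:
  travel:
    - [0,0,0]
    - [0,0,0]
  twist:
    - [0,0,0]
    - [0,0,0]

```text
t: 10.7
tcp_pos: [0.5487, -0.1725, 0.1056]
ee_rot: [0.001, 0.664, 0.748, -0.0]
wrist_force: [1.9, -3.3, -5.3]
grip_width: 0.0132
finger_force: 36.0
```

```bash
python3 -c "
from h import *;st()"
```

```text
t 10.7 p [ 0.5487 -0.1725  0.1056] jig [  3.7 -84.5] yaz 6.8 z [ 0.001 -0.001 -1.   ] F [ 1.88 -3.3  -5.27] M [-0.686 -0.331 -0.083] Tz 0.042 w 0.0132 ff 35.97692906856537 q [-0.44  0.39 -0.19  0.99 -0.    1.01]
```

>>> step_arm:
  travel:
    - [-0.7,-0.1,-0.1]
    - [-1.5,-0.1,-0.1]
    - [-2.2,0.0,-0.1]
  twist:
    - [0,0,-5]
    - [0,0,-10]
    - [0,0,-15]

```text
t: 10.95
tcp_pos: [0.5272, -0.1723, 0.1051]
ee_rot: [0.001, 0.757, 0.653, 0.001]
wrist_force: [2.2, -2.9, -3.8]
grip_width: 0.0134
finger_force: 36.4
```

```bash
python3 -c "
from h import *;st()"; python3 - <<'E'
from arc import arc
for a in (12,20,28,36,44,52,60,68,76,84,92):print(a); arc(a,[a+3,a+6,a+8])
E
```

```text
t 10.95 p [ 0.5272 -0.1723  0.1051] jig [-17.7 -82.7] yaz -8.39 z [ 0.003 -0.001 -1.   ] F [ 2.24 -2.94 -3.82] M [-0.532 -0.52   0.083] Tz 0.304 w 0.0134 ff 36.44973278045654 q [-0.46  0.35 -0.25  0.97  0.    1.26]
12
[-0.4, 0.1, 0] [0, 0, -3.0]
[-0.9, 0.2, 0] [0, 0, -6.0]
[-1.2, 0.2, 0] [0, 0, -8.0]
20
[-0.4, 0.1, 0] [0, 0, -3.0]
[-0.8, 0.3, 0] [0, 0, -6.0]
[-1.1, 0.4, 0] [0, 0, -8.0]
28
[-0.4, 0.2, 0] [0, 0, -3.0]
[-0.8, 0.4, 0] [0, 0, -6.0]
[-1.0, 0.5, 0] [0, 0, -8.0]
36
[-0.4, 0.2, 0] [0, 0, -3.0]
[-0.7, 0.5, 0] [0, 0, -6.0]
[-1.0, 0.7, 0] [0, 0, -8.0]
44
[-0.3, 0.3, 0] [0, 0, -3.0]
[-0.7, 0.6, 0] [0, 0, -6.0]
[-0.9, 0.8, 0] [0, 0, -8.0]
52
[-0.3, 0.3, 0] [0, 0, -3.0]
[-0.6, 0.7, 0] [0, 0, -6.0]
[-0.7, 0.9, 0] [0, 0, -8.0]
60
[-0.2, 0.4, 0] [0, 0, -3.0]
[-0.5, 0.8, 0] [0, 0, -6.0]
[-0.6, 1.0, 0] [0, 0, -8.0]
68
[-0.2, 0.4, 0] [0, 0, -3.0]
[-0.4, 0.8, 0] [0, 0, -6.0]
[-0.5, 1.1, 0] [0, 0, -8.0]
76
[-0.1, 0.4, 0] [0, 0, -3.0]
[-0.2, 0.9, 0] [0, 0, -6.0]
[-0.3, 1.1, 0] [0, 0, -8.0]
84
[-0.1, 0.4, 0] [0, 0, -3.0]
[-0.1, 0.9, 0] [0, 0, -6.0]
[-0.1, 1.2, 0] [0, 0, -8.0]
92
[-0.0, 0.4, 0] [0, 0, -3.0]
[0.0, 0.9, 0] [0, 0, -6.0]
[0.0, 1.2, 0] [0, 0, -8.0]
```

>>> step_arm:
  travel:
    - [-0.4,0.1,0]
    - [-0.9,0.2,0]
    - [-1.2,0.2,-0.02]
  twist:
    - [0,0,-3]
    - [0,0,-6]
    - [0,0,-8]

```text
t: 11.2
tcp_pos: [0.5148, -0.1698, 0.1048]
ee_rot: [0.001, 0.8, 0.6, 0.001]
wrist_force: [2.6, 0.0, -3.5]
grip_width: 0.0131
finger_force: 37.5
```

```bash
python3 -c "
from h import *;st()"
```

```text
t 11.2 p [ 0.5148 -0.1698  0.1048] jig [-29.8 -79.2] yaz -16.28 z [ 0.002 -0.    -1.   ] F [ 2.64  0.04 -3.5 ] M [ 0.093 -0.686  0.048] Tz 0.261 w 0.0131 ff 37.48014450073242 q [-0.47  0.33 -0.28  0.96  0.    1.39]
```

>>> step_arm:
  travel:
    - [-0.4,0.1,0]
    - [-0.8,0.3,0]
    - [-1.1,0.4,-0.02]
  twist:
    - [0,0,-3]
    - [0,0,-6]
    - [0,0,-8]

```text
t: 11.45
tcp_pos: [0.5039, -0.1657, 0.1046]
ee_rot: [0.001, 0.84, 0.543, 0.001]
wrist_force: [3.9, -0.9, -3.2]
grip_width: 0.0133
finger_force: 37.4
```

```bash
python3 -c "
from h import *;st()"
```

```text
t 11.45 p [ 0.5039 -0.1657  0.1046] jig [-40.4 -74.3] yaz -24.27 z [ 0.002 -0.    -1.   ] F [ 3.87 -0.93 -3.24] M [-0.134 -0.592  0.037] Tz 0.368 w 0.0133 ff 37.39842116832733 q [-0.47  0.31 -0.31  0.95  0.    1.52]
```

```bash
cat >> h.py <<'E'
def avg(n=5):
    T=[];Fz=[]
    for i in range(n):
        capture("side");s=sense();d=np.array(s["tcp_pos"])[:2]-J;F=s["wrist_force"]
        T.append(s["ft_torque"][2]+d[0]*F[1]-d[1]*F[0]);Fz.append(F[2])
    m=rot(s["ee_rot"]);p=np.array(s["tcp_pos"])
    print("t",round(s["t"],2),"Tz",np.round(T,3),"mean",round(np.mean(T),3),"Fz",round(np.mean(Fz),1),"phi",round(4.4-np.degrees(np.arctan2(m[1,1],m[0,1])),1),"p",p.round(4),"r",round(1e3*np.hypot(*(p[:2]-J)),1))
E
python3 -c "
from h import *;avg()"
```

```text
t 11.7 Tz [0.17  0.186 0.249 0.195 0.15 ] mean 0.19 Fz -2.2 phi 28.4 p [ 0.504  -0.1658  0.1044] r 84.6
```

>>> step_arm:
  travel:
    - [-0.4,0.2,0]
    - [-0.8,0.4,0]
    - [-1.0,0.5,-0.02]
  twist:
    - [0,0,-3]
    - [0,0,-6]
    - [0,0,-8]

```text
t: 11.95
tcp_pos: [0.4941, -0.1606, 0.1042]
ee_rot: [0.0, 0.875, 0.484, 0.001]
wrist_force: [2.5, -0.3, -1.7]
grip_width: 0.013
finger_force: 37.9
```

```bash
python3 -c "
from h import *;st();avg()"
```

```text
t 11.95 p [ 0.4941 -0.1606  0.1042] jig [-49.8 -68.5] yaz -32.14 z [ 0.002  0.    -1.   ] F [ 2.51 -0.28 -1.69] M [ 0.166 -0.637  0.015] Tz 0.208 w 0.013 ff 37.87255525588989 q [-0.47  0.29 -0.34  0.94  0.    1.66]
t 12.2 Tz [0.334 0.345 0.275 0.272 0.259] mean 0.297 Fz -0.8 phi 36.4 p [ 0.4942 -0.1607  0.1041] r 84.7
```

>>> step_arm:
  travel:
    - [-0.3,0.1,0]
    - [-0.5,0.3,0]
  twist:
    - [0,0,-2]
    - [0,0,-4]

```text
t: 12.37
tcp_pos: [0.4895, -0.1576, 0.104]
ee_rot: [0.0, 0.891, 0.454, 0.001]
wrist_force: [3.8, 1.0, 0.1]
grip_width: 0.0129
finger_force: 38.2
```

```bash
cat > s.py <<'E'
from h import *
s=sense();d=np.array(s["tcp_pos"])[:2]-J;F=s["wrist_force"];m=rot(s["ee_rot"])
print("Tz",round(s["ft_torque"][2]+d[0]*F[1]-d[1]*F[0],3),"Fz",round(F[2],1),"phi",round(4.4-np.degrees(np.arctan2(m[1,1],m[0,1])),1))
E
python3 s.py
```

```text
Tz 0.325 Fz 0.1 phi 40.5
```

>>> step_arm:
  travel:
    - [-0.2,0.2,0]
    - [-0.5,0.4,-0.02]
  twist:
    - [0,0,-2]
    - [0,0,-4]

```text
t: 12.53
tcp_pos: [0.4846, -0.1539, 0.1039]
ee_rot: [0.0, 0.907, 0.422, 0.001]
wrist_force: [5.3, 1.3, 0.4]
grip_width: 0.0133
finger_force: 38.4
```

```bash
python3 s.py; python3 -c "
from h import *;avg(3)
from arc import arc
for a in range(44,100,4):print(a);arc(a,[a+2,a+4])"
```

```text
Tz 0.275 Fz 0.4 phi 44.5
t 12.68 Tz [0.267 0.292 0.197] mean 0.252 Fz -0.5 phi 44.3 p [ 0.4843 -0.1537  0.1039] r 84.8
44
[-0.2, 0.2, 0] [0, 0, -2.0]
[-0.4, 0.4, 0] [0, 0, -4.0]
48
[-0.2, 0.2, 0] [0, 0, -2.0]
[-0.4, 0.4, 0] [0, 0, -4.0]
52
[-0.2, 0.2, 0] [0, 0, -2.0]
[-0.4, 0.5, 0] [0, 0, -4.0]
56
[-0.2, 0.2, 0] [0, 0, -2.0]
[-0.4, 0.5, 0] [0, 0, -4.0]
60
[-0.2, 0.2, 0] [0, 0, -2.0]
[-0.3, 0.5, 0] [0, 0, -4.0]
64
[-0.1, 0.3, 0] [0, 0, -2.0]
[-0.3, 0.5, 0] [0, 0, -4.0]
68
[-0.1, 0.3, 0] [0, 0, -2.0]
[-0.2, 0.5, 0] [0, 0, -4.0]
72
[-0.1, 0.3, 0] [0, 0, -2.0]
[-0.2, 0.6, 0] [0, 0, -4.0]
76
[-0.1, 0.3, 0] [0, 0, -2.0]
[-0.2, 0.6, 0] [0, 0, -4.0]
80
[-0.1, 0.3, 0] [0, 0, -2.0]
[-0.1, 0.6, 0] [0, 0, -4.0]
84
[-0.0, 0.3, 0] [0, 0, -2.0]
[-0.1, 0.6, 0] [0, 0, -4.0]
88
[-0.0, 0.3, 0] [0, 0, -2.0]
[-0.0, 0.6, 0] [0, 0, -4.0]
92
[-0.0, 0.3, 0] [0, 0, -2.0]
[-0.0, 0.6, 0] [0, 0, -4.0]
96
[0.0, 0.3, 0] [0, 0, -2.0]
[0.0, 0.6, 0] [0, 0, -4.0]
```

>>> step_arm:
  travel:
    - [-0.2,0.2,0]
    - [-0.4,0.4,0]
  twist:
    - [0,0,-2]
    - [0,0,-4]

```text
t: 12.85
tcp_pos: [0.4803, -0.1501, 0.1038]
ee_rot: [0.0, 0.921, 0.39, 0.0]
wrist_force: [4.1, 0.8, 0.5]
grip_width: 0.0131
finger_force: 38.2
```

```bash
python3 s.py
```

```text
Tz 0.243 Fz 0.5 phi 48.4
```

>>> step_arm:
  travel:
    - [-0.2,0.2,0]
    - [-0.4,0.4,-0.02]
  twist:
    - [0,0,-2]
    - [0,0,-4]

```text
t: 13.02
tcp_pos: [0.4763, -0.1461, 0.1036]
ee_rot: [0.0, 0.934, 0.358, 0.0]
wrist_force: [4.5, 0.8, 1.5]
grip_width: 0.0128
finger_force: 38.3
```

```bash
python3 s.py
```

```text
Tz 0.337 Fz 1.5 phi 52.4
```

>>> step_arm:
  travel:
    - [-0.2,0.2,0]
    - [-0.4,0.5,0]
  twist:
    - [0,0,-2]
    - [0,0,-4]

```text
t: 13.18
tcp_pos: [0.4723, -0.1414, 0.1036]
ee_rot: [0.001, 0.946, 0.325, 0.0]
wrist_force: [4.9, -1.0, -0.1]
grip_width: 0.0132
finger_force: 37.9
```

```bash
python3 s.py; python3 -c "
from h import *;avg(3)"
```

```text
Tz 0.375 Fz -0.1 phi 56.5
t 13.33 Tz [0.231 0.196 0.172] mean 0.2 Fz 0.1 phi 56.3 p [ 0.472  -0.1411  0.1035] r 84.7
```

>>> step_arm:
  travel:
    - [-0.2,0.2,0]
    - [-0.4,0.5,0]
  twist:
    - [0,0,-2]
    - [0,0,-4]

```text
t: 13.5
tcp_pos: [0.4685, -0.1364, 0.1035]
ee_rot: [0.0, 0.956, 0.292, 0.001]
wrist_force: [4.6, -0.1, -2.4]
grip_width: 0.0133
finger_force: 38.3
```

```bash
python3 s.py
```

```text
Tz 0.315 Fz -2.4 phi 60.4
```

>>> step_arm:
  travel:
    - [-0.2,0.2,0]
    - [-0.3,0.5,-0.02]
  twist:
    - [0,0,-2]
    - [0,0,-4]

```text
t: 13.67
tcp_pos: [0.4653, -0.1313, 0.1033]
ee_rot: [0.001, 0.966, 0.258, 0.0]
wrist_force: [3.6, -0.9, 0.7]
grip_width: 0.0131
finger_force: 37.9
```

```bash
python3 s.py
```

```text
Tz 0.296 Fz 0.7 phi 64.4
```

>>> step_arm:
  travel:
    - [-0.1,0.3,0]
    - [-0.3,0.5,0]
  twist:
    - [0,0,-2]
    - [0,0,-4]

```text
t: 13.83
tcp_pos: [0.4624, -0.1262, 0.1033]
ee_rot: [0.0, 0.974, 0.225, 0.0]
wrist_force: [6.8, 0.8, -2.3]
grip_width: 0.0129
finger_force: 38.8
```

```bash
python3 s.py; python3 -c "
from h import *;avg(3)"
```

```text
Tz 0.304 Fz -2.3 phi 68.4
t 13.98 Tz [0.237 0.288 0.288] mean 0.271 Fz -1.6 phi 68.3 p [ 0.4624 -0.1261  0.1033] r 84.9
```

>>> step_arm:
  travel:
    - [-0.1,0.3,0]
    - [-0.2,0.5,-0.02]
  twist:
    - [0,0,-2]
    - [0,0,-4]

```text
t: 14.15
tcp_pos: [0.4602, -0.1214, 0.1031]
ee_rot: [0.001, 0.982, 0.19, 0.0]
wrist_force: [4.7, -0.4, 0.5]
grip_width: 0.0131
finger_force: 38.3
```

```bash
python3 s.py
```

```text
Tz 0.361 Fz 0.5 phi 72.5
```

>>> step_arm:
  travel:
    - [-0.1,0.3,0]
    - [-0.2,0.6,-0.02]
  twist:
    - [0,0,-2]
    - [0,0,-4]

```text
t: 14.32
tcp_pos: [0.458, -0.1157, 0.103]
ee_rot: [0.001, 0.988, 0.156, -0.0]
wrist_force: [2.9, -1.1, 1.6]
grip_width: 0.0134
finger_force: 37.9
```

```bash
python3 s.py
```

```text
Tz 0.297 Fz 1.6 phi 76.5
```

>>> step_arm:
  travel:
    - [-0.1,0.3,0]
    - [-0.2,0.6,0]
  twist:
    - [0,0,-2]
    - [0,0,-4]

```text
t: 14.48
tcp_pos: [0.4561, -0.1097, 0.103]
ee_rot: [0.001, 0.993, 0.121, 0.0]
wrist_force: [4.1, -2.7, -1.0]
grip_width: 0.0129
finger_force: 38.2
```

```bash
python3 s.py; python3 -c "
from h import *;avg(3)"
```

```text
Tz 0.38 Fz -1.0 phi 80.5
t 14.63 Tz [0.32  0.287 0.318] mean 0.308 Fz 0.4 phi 80.3 p [ 0.4561 -0.1094  0.103 ] r 85.1
```

>>> step_arm:
  travel:
    - [-0.1,0.3,0]
    - [-0.1,0.6,-0.02]
  twist:
    - [0,0,-2]
    - [0,0,-4]

```text
t: 14.8
tcp_pos: [0.4547, -0.1037, 0.1028]
ee_rot: [0.001, 0.996, 0.087, -0.0]
wrist_force: [0.7, -3.1, 3.8]
grip_width: 0.0132
finger_force: 37.5
```

```bash
python3 s.py
```

```text
Tz 0.379 Fz 3.8 phi 84.5
```

>>> step_arm:
  travel:
    - [0,0.3,0]
    - [-0.1,0.6,0]
  twist:
    - [0,0,-2]
    - [0,0,-4]

```text
t: 14.97
tcp_pos: [0.4537, -0.0977, 0.1028]
ee_rot: [0.001, 0.999, 0.052, -0.0]
wrist_force: [3.1, -3.3, -0.2]
grip_width: 0.013
finger_force: 38.2
```

```bash
python3 s.py; python3 -c "
from h import *;avg(4)"
```

```text
Tz 0.46 Fz -0.2 phi 88.5
t 15.17 Tz [0.303 0.361 0.294 0.298] mean 0.314 Fz 1.8 phi 88.3 p [ 0.4537 -0.0974  0.1027] r 85.2
```

>>> step_arm:
  travel:
    - [0,0.3,0]
    - [0,0.6,0]
  twist:
    - [0,0,-2]
    - [0,0,-4]

```text
t: 15.33
tcp_pos: [0.4533, -0.0915, 0.1026]
ee_rot: [0.001, 1.0, 0.017, -0.001]
wrist_force: [1.3, -3.1, 2.1]
grip_width: 0.0128
finger_force: 37.5
```

```bash
python3 s.py; python3 -c "
from h import *;avg(4)"
```

```text
Tz 0.381 Fz 2.1 phi 92.5
t 15.53 Tz [0.371 0.442 0.348 0.406] mean 0.392 Fz 3.4 phi 92.4 p [ 0.4532 -0.0912  0.1025] r 85.3
```

>>> step_arm:
  travel:
    - [0,0.3,0]
    - [0,0.6,-0.02]
  twist:
    - [0,0,-2]
    - [0,0,-4]

```text
t: 15.7
tcp_pos: [0.4532, -0.0853, 0.1024]
ee_rot: [0.0, 1.0, -0.018, -0.001]
wrist_force: [-1.4, -3.5, 5.6]
grip_width: 0.0132
finger_force: 37.3
```

```bash
python3 s.py; python3 -c "
from h import *;avg(4)
from arc import arc
arc(96,[92,86,80,74,68,62,56,50]);print();arc(50,[44,38,32,26,20,14,8,2])"
```

```text
Tz 0.378 Fz 5.6 phi 96.5
t 15.9 Tz [0.272 0.363 0.373 0.454] mean 0.365 Fz 4.9 phi 96.4 p [ 0.4532 -0.085   0.1024] r 85.4
[0.0, -0.6, 0] [0, 0, 4.0]
[0.1, -1.5, 0] [0, 0, 10.0]
[0.3, -2.3, 0] [0, 0, 16.0]
[0.5, -3.2, 0] [0, 0, 22.0]
[0.9, -4.0, 0] [0, 0, 28.0]
[1.3, -4.8, 0] [0, 0, 34.0]
[1.8, -5.5, 0] [0, 0, 40.0]
[2.4, -6.2, 0] [0, 0, 46.0]

[0.7, -0.6, 0] [0, 0, 6.0]
[1.4, -1.1, 0] [0, 0, 12.0]
[2.1, -1.6, 0] [0, 0, 18.0]
[2.9, -2.0, 0] [0, 0, 24.0]
[3.8, -2.2, 0] [0, 0, 30.0]
[4.6, -2.4, 0] [0, 0, 36.0]
[5.5, -2.5, 0] [0, 0, 42.0]
[6.4, -2.5, 0] [0, 0, 48.0]
```

>>> step_arm:
  travel:
    - [0.0,-0.6,0]
    - [0.0,-0.6,0.4]
    - [0.0,-0.6,0.8]
    - [0.1,-1.5,0.8]
    - [0.3,-2.3,0.8]
    - [0.5,-3.2,0.8]
    - [0.9,-4.0,0.8]
    - [1.3,-4.8,0.8]
    - [1.8,-5.5,0.8]
    - [2.4,-6.2,0.8]
  twist:
    - [0,0,4]
    - [0,0,4]
    - [0,0,4]
    - [0,0,10]
    - [0,0,16]
    - [0,0,22]
    - [0,0,28]
    - [0,0,34]
    - [0,0,40]
    - [0,0,46]

```text
t: 16.73
tcp_pos: [0.4765, -0.1459, 0.1093]
ee_rot: [-0.002, 0.927, 0.376, -0.001]
wrist_force: [2.3, 1.6, -6.4]
grip_width: 0.0129
finger_force: 37.4
```

```bash
python3 s.py; python3 -c "
from h import *;avg(5)"
```

```text
Tz -0.012 Fz -6.4 phi 50.2
t 16.98 Tz [ 0.235 -0.12  -0.067  0.02   0.079] mean 0.03 Fz -6.0 phi 50.6 p [ 0.4766 -0.1459  0.1096] r 84.4
```

>>> step_arm:
  travel:
    - [0.7,-0.6,0]
    - [1.4,-1.1,0]
    - [2.1,-1.6,0]
    - [2.9,-2.0,0]
    - [3.8,-2.2,0]
    - [4.6,-2.4,0]
    - [5.5,-2.5,0]
    - [6.4,-2.5,0]
    - [6.4,-2.5,-0.4]
    - [6.4,-2.5,-0.75]
  twist:
    - [0,0,6]
    - [0,0,12]
    - [0,0,18]
    - [0,0,24]
    - [0,0,30]
    - [0,0,36]
    - [0,0,42]
    - [0,0,48]
    - [0,0,48]
    - [0,0,48]

```text
t: 17.82
tcp_pos: [0.5417, -0.1728, 0.1028]
ee_rot: [0.001, 0.696, 0.718, -0.001]
wrist_force: [-0.6, -8.5, 3.4]
grip_width: 0.013
finger_force: 35.4
```

```bash
python3 s.py; python3 -c "
from h import *;avg(5)
from arc import arc
for a in range(2,60,4):print(a);arc(a,[a+2,a+4])"
```

```text
Tz -0.119 Fz 3.4 phi 2.7
t 18.07 Tz [-0.06   0.084 -0.01   0.091 -0.002] mean 0.021 Fz -2.9 phi 2.7 p [ 0.5414 -0.1729  0.1032] r 84.4
2
[-0.3, -0.0, 0] [0, 0, -2.0]
[-0.6, -0.0, 0] [0, 0, -4.0]
6
[-0.3, 0.0, 0] [0, 0, -2.0]
[-0.6, 0.0, 0] [0, 0, -4.0]
10
[-0.3, 0.0, 0] [0, 0, -2.0]
[-0.6, 0.1, 0] [0, 0, -4.0]
14
[-0.3, 0.1, 0] [0, 0, -2.0]
[-0.6, 0.1, 0] [0, 0, -4.0]
18
[-0.3, 0.1, 0] [0, 0, -2.0]
[-0.6, 0.2, 0] [0, 0, -4.0]
22
[-0.3, 0.1, 0] [0, 0, -2.0]
[-0.6, 0.2, 0] [0, 0, -4.0]
26
[-0.3, 0.1, 0] [0, 0, -2.0]
[-0.5, 0.2, 0] [0, 0, -4.0]
30
[-0.3, 0.1, 0] [0, 0, -2.0]
[-0.5, 0.3, 0] [0, 0, -4.0]
34
[-0.3, 0.2, 0] [0, 0, -2.0]
[-0.5, 0.3, 0] [0, 0, -4.0]
38
[-0.2, 0.2, 0] [0, 0, -2.0]
[-0.5, 0.3, 0] [0, 0, -4.0]
42
[-0.2, 0.2, 0] [0, 0, -2.0]
[-0.5, 0.4, 0] [0, 0, -4.0]
46
[-0.2, 0.2, 0] [0, 0, -2.0]
[-0.4, 0.4, 0] [0, 0, -4.0]
50
[-0.2, 0.2, 0] [0, 0, -2.0]
[-0.4, 0.4, 0] [0, 0, -4.0]
54
[-0.2, 0.2, 0] [0, 0, -2.0]
[-0.4, 0.5, 0] [0, 0, -4.0]
58
[-0.2, 0.2, 0] [0, 0, -2.0]
[-0.3, 0.5, 0] [0, 0, -4.0]
```

>>> step_arm:
  travel:
    - [-0.3,0,-0.05]
    - [-0.6,0,-0.05]
  twist:
    - [0,0,-2]
    - [0,0,-4]

```text
t: 18.23
tcp_pos: [0.5364, -0.173, 0.103]
ee_rot: [0.002, 0.722, 0.692, -0.0]
wrist_force: [4.1, -5.7, -3.9]
grip_width: 0.013
finger_force: 35.7
```

```bash
python3 s.py
```

```text
Tz 0.442 Fz -3.9 phi 6.8
```

>>> step_arm:
  travel:
    - [-0.3,0,0]
    - [-0.6,0,0]
  twist:
    - [0,0,-2]
    - [0,0,-4]

```text
t: 18.4
tcp_pos: [0.5304, -0.1727, 0.1029]
ee_rot: [0.002, 0.745, 0.667, 0.0]
wrist_force: [5.3, -4.1, -4.9]
grip_width: 0.013
finger_force: 36.3
```

```bash
python3 s.py;python3 -c "
from h import *;avg(4)"
```

```text
Tz 0.553 Fz -4.9 phi 10.8
t 18.6 Tz [0.275 0.408 0.4   0.445] mean 0.382 Fz -4.6 phi 10.7 p [ 0.5302 -0.1726  0.1029] r 84.5
```

>>> step_arm:
  travel:
    - [-0.3,0,0]
    - [-0.6,0.1,-0.02]
  twist:
    - [0,0,-2]
    - [0,0,-4]

```text
t: 18.77
tcp_pos: [0.5246, -0.1718, 0.1028]
ee_rot: [0.002, 0.768, 0.64, 0.0]
wrist_force: [4.6, -7.0, -3.0]
grip_width: 0.0132
finger_force: 35.8
```

```bash
python3 s.py;python3 -c "
from h import *;avg(4)"
```

```text
Tz 0.564 Fz -3.0 phi 14.8
t 18.97 Tz [0.322 0.409 0.442 0.39 ] mean 0.391 Fz -4.6 phi 14.7 p [ 0.5243 -0.1718  0.1028] r 84.5
```

>>> step_arm:
  travel:
    - [0.3,0,0]
    - [0.3,0,0]
  twist:
    - [0,0,2]
    - [0,0,2]

```text
t: 19.13
tcp_pos: [0.5269, -0.1721, 0.1028]
ee_rot: [0.002, 0.756, 0.655, -0.001]
wrist_force: [0.6, -6.2, -2.1]
grip_width: 0.0131
finger_force: 35.6
```

>>> step_arm:
  travel:
    - [0,0,0]
    - [0,0,0]
    - [0,0,0]
    - [0,0,0]
    - [0,0,1]
    - [0,0,4]
    - [0,0,8]
    - [0,0,12]
    - [0,0,12]
  twist:
    - [0,0,0]
    - [0,0,0]
    - [0,0,0]
    - [0,0,0]
    - [0,0,0]
    - [0,0,0]
    - [0,0,0]
    - [0,0,0]
    - [0,0,0]
  jaw: -0.3

```text
t: 19.88
tcp_pos: [0.53, -0.1722, 0.2313]
ee_rot: [0.006, 0.755, 0.656, 0.003]
wrist_force: [0.6, -1.0, 0.7]
grip_width: 0.0298
finger_force: 0.0
```

>>> step_arm:
  travel:
    - [-3,-3,0]
    - [-6,-6,0]
    - [-6,-9,0]
    - [-6,-12,0]
    - [-6,-15,0]
    - [-6,-18,0]
    - [-6,-18,0]
  twist:
    - [0,0,0]
    - [0,0,0]
    - [0,0,0]
    - [0,0,0]
    - [0,0,0]
    - [0,0,0]
    - [0,0,0]

```text
t: 20.47
tcp_pos: [0.4665, -0.3559, 0.2225]
ee_rot: [0.002, 0.757, 0.654, -0.001]
wrist_force: [0.9, -0.5, -0.5]
grip_width: 0.0302
finger_force: 0.0
```

```bash
python3 - <<'E'
from h import *;st()
import cv2
a=capture("side")[:,:,::-1];b=capture("top")[:,:,::-1]
c=np.hstack([cv2.resize(x,(400,400),interpolation=cv2.INTER_CUBIC) for x in(a[170:280,220:330],b[160:280,210:330])])
cv2.imwrite("pics/end.png",c)
E
```

```text
t 20.47 p [ 0.4665 -0.3559  0.2225] jig [ -92.3 -261.1] yaz -8.31 z [ 0.001 -0.003 -1.   ] F [ 0.89 -0.53 -0.54] M [-0.012 -0.077 -0.004] Tz 0.272 w 0.0302 ff 0.0 q [-0.79  0.34  0.03  1.26 -0.    0.93]
```

View pics/end.png

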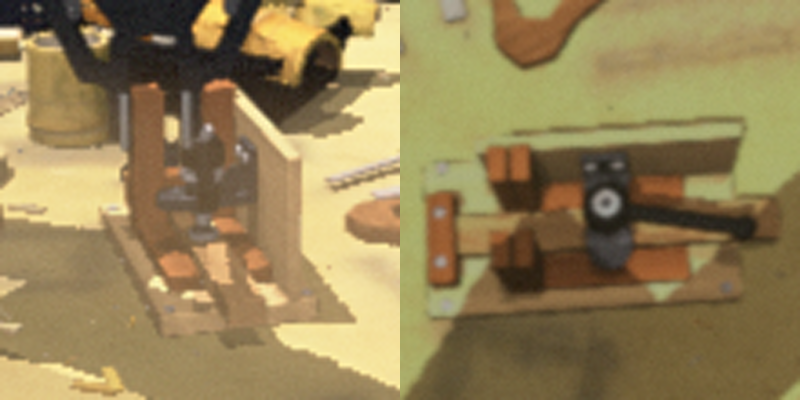

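The bar butts against the stop at about (458,230), the foot sits on the bar, and the gripper is clear of everything.

```bash
python3 -c "
from cell import *;print(job_done())"
```

```text
the job is handed in; nothing more can be done
None
```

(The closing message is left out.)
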